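Bolt the kit case shut, lift it by its handle and hold it level

TASK

Slide the barrel bolt on the lid of the plywood kit case fully home into its keeper while the case stands on the bench, then take the case by the handle on its lid, lift it straight up and finish still holding it by that handle, steady and level, its feet about 10 cm above the bench, ready to be handed over. The handle is on the lid, so without the bolt the lid would open; keep the lid shut, the bolt home and the case upright all the way. Leave the loose things around it where they lie.

Things in the scene. Friction and masses are not known exactly. Their poses are not given: they have to be found in the camera images.
- case: Loose plywood carrying case, 260 (own x) x 240 (own y) x 100 mm high, 0.6 to 0.9 kg, balanced under its handle. Origin: centre of the underside, level with the soles of its four feet (its z = their height above the bench). Own x points from the front edge (bolt, keeper; faces the robot within about 0.5 rad) to the hinged rear edge, z up. Lid and top frame are flush; a hard push drags the case.
- case_lid (a joint): Opening angle (rad) of the flat inset lid about its hinge along own y at the case's rear edge: 0 shut, positive opens upward. It moves freely: the handle sits on the lid, so only the bolt keeps it shut when the case hangs from the handle; the keeper leaves it about 0.01 rad of play.
- case_handle (a point): Middle of the grip of the black bow handle on the lid, 45 mm above the lid, over the middle of the case: own (0, 0, 145) mm. The grip is a rounded bar along own y, 16 mm thick (own x), 18 mm high; 96 mm of it is free between its legs, 36 mm clear beneath. Orientation as the lid: x to the hinge, y along the bar, z up.
- lid_bolt (a joint): Travel (m) of the steel barrel bolt lying on the lid along the case's own x: 0 drawn back, 0.025 at its stop, fully home (counts as home above 0.021). It grows as the bolt slides towards the front edge (own -x), its end passing through the keeper, a steel staple on the front frame, 17 mm high. About 1.2 N of friction and slight damping; it stays where it is left.
- bolt_knob (a point): Top of the bolt's upright knob, a steel pin 13 mm across, 40 mm above the lid (140 mm above the feet); it rises from the 9 mm rod. At own y 0, own x -48 mm drawn back, -73 mm home; the handle bar's near face is at -8 mm. Two guide straps, 17 mm wide, 15 mm high, stand before and behind its travel; above them 25 mm of pin is free. Orientation as the lid.
- screwdriver: Loose screwdriver with an orange handle, 190 mm long, lying by the left side of the case; origin on the bench beneath it. Leave alone.
- servo: Loose black and blue hobby servo, 54 x 20 x 43 mm, standing by the right side of the case; origin: centre of its underside. Leave alone.
- caliper: Loose digital calliper lying flat on the bench to the robot's left, 190 x 62 x 14 mm; origin beneath the middle of its beam. Leave alone.
- spool: Loose green spool, diameter 60 mm, 38 mm high, standing on its end; origin: centre of its underside. Leave alone.
- bracket: Loose blue printed U-bracket, 60 x 30 x 40 mm; origin: centre of its underside. Leave alone.
- marker: Loose white marker pen with a blue cap, 133 mm long, 18 mm thick, lying on the bench; origin on the bench beneath it. Leave alone.

How it is judged (in metres and radians):
On the way, in this order (a step that is already met when the one before it is completed fails the run):
1. the bolt is home in its keeper while the case stands on the bench (value of joint lid_bolt above 0.021 m and value of joint case_lid below 0.02 rad and height (world z) of case below 0.008 m), for 0.2 s.
2. the case is held clear of the bench by the fingers, level (height (world z) of case above 0.06 m and angle between case's own z axis and vertical below 0.12 rad and contact force between the fingers and case above 3 N and value of joint lid_bolt above 0.018 m), for 0.2 s.
At the end, for the whole second after the job is handed in: The fingers hold the case by its handle (over 3 N, TCP within 60 mm of the grip's middle), feet 60 to 160 mm up, within 200 mm of where it stood, level within 0.10 rad, still (0.03 m/s, 0.15 rad/s), lid shut (under 0.05 rad), bolt home (over 0.018 m), no loose thing touching it, for the last second (height (world z) of case between 0.06 and 0.16 m and angle between case's own z axis and vertical below 0.1 rad and linear speed of case below 0.03 m/s and angular speed of case below 0.15 rad/s and distance of case from where it was at the start of the episode below 0.2 m and contact force between the fingers and case above 3 N and distance between the grasp point and case_handle below 0.06 m and value of joint lid_bolt above 0.018 m and value of joint case_lid below 0.05 rad and contact force between case and screwdriver below 0.3 N and contact force between case and servo below 0.3 N and contact force between case and caliper below 0.3 N and contact force between case and spool below 0.3 N and contact force between case and bracket below 0.3 N and contact force between case and marker below 0.3 N); the arm keeps its last pose, push and grip.
It fails at once if the lid comes open (more than 0.12 rad) (value of joint case_lid above 0.12 rad).
It fails at once if the case is lifted before the bolt is home (height (world z) of case above 0.03 m and value of joint lid_bolt below 0.018 m).
It fails at once if the case is tipped over 0.35 rad (angle between case's own z axis and vertical above 0.35 rad).
It fails at once if a loose bystander is moved by more than 30 mm (distance of any of screwdriver, servo, caliper, spool, bracket, marker from where it was at the start of the episode above 0.03 m).
It also fails if it takes over 42 s, if anything falls off the work surface, if the arm or the gripper's body presses on something with over 40 N, if the wrist force passes 120 N, or if a joint passes its speed limit or range.

ROBOT

A 6-joint arm with a two-finger parallel gripper is mounted at the origin on the work surface. World frame = base frame: x ahead of the robot, y to its left, z up, the work surface at z = 0. Lengths are in m, angles in degrees, forces in N, time in s.
With the tool pointing down it reaches from about 0.25 to 0.725 m from the base axis. Payload 4 kg.
Tool frame: the origin (TCP) lies between the finger pads, 19 mm behind the fingertips; this is the grasp point; z points along the fingers, y is the line along which they close (so a half turn about z gives the same grasp; the last joint's range is limited). The gripper opens to 85 mm and grips with 20 to 120 N. Pads are 22 mm wide; open, the fingers measure 114 mm over their backs; the gripper's body (76 mm by 85 mm) begins 54 mm behind the grasp point. The pads swing forward as they close: fully open they stand 13 mm farther back than shut.
Start: joints at [-71.161, 13.785, 0.286, 76.501, 0, 90], TCP at [0.161, -0.473, 0.25] pointing down, gripper open.
Joint ranges: [-155.79, 155.79], [-60.16, 107.12], [-62.33, 73.08], [-114, 123.19], [-81.49, 82.49], [-180, 180]. Speed limits (degrees/s): [159.86, 159.86, 180, 180, 180, 180].

INTERFACE

Orientations are given as a 3x3 rotation matrix whose columns are the frame's x, y, z axes.
In Python, from plant import r, cams, ticket gives the robot as it stands.
- The arm moves only by the tool send_rows, never from a script. Its argument "motion" is text: rows parted by semicolons, each of 7 numbers parted by spaces: the shift along the tool's x, y, z in m, then the turn, a rotation vector about the tool's x, y, z in rad, then the finger opening in m, from 0 to 0.0854. A call has 1 to 20 rows; each row is the pose to reach, as a shift and turn from the pose commanded when the call began, along the tool's axes at that moment; what a row does not reach only later rows make up. A row lasts 1/8 s, in which the tool goes at most 62.5 mm and 10.7 degrees, less where a joint would pass 70% of its speed; a pose out of reach is approached as far as the arm can. A call with a gripper value outside its range is refused whole. The fingers move at their own pace and stop on an object; the grip force is fixed at half the most. Time passes only in rows, so rows that repeat a pose let the fingers close. It gives the time, the measured TCP pose, the force, the opening and the grip force at its end, in the units of the state.
- r.state(): the state, without advancing time (a new reading comes with each control period).
- cams.snapshot(name): name is "scene" or "top" or "wrist"; returns the picture (400x640x3 uint8, red, green, blue); there is no depth.
- cams.camera_params(name): a dict with "fx", "fy", "cx", "cy" (pixels), "R" (3x3) and "t" (3): a world point X has camera coordinates R X + t; the wrist camera has in their place "mount" (4x4, takes a point from camera to tool coordinates, whose origin is the TCP and whose axes are the flange's). Camera axes: x right, y down, z forward; pixel columns grow to the right and rows downward; lengths in m; the calibration is good to about 2 mm. A picture is of the moment at which its call begins: read the wrist's pose just before it. camera_params takes no time and is no camera call.
- ticket.job_done(): hands the job in; it is judged then, once.
The state is a dict: "t": time; "joints": joint angles; "qvel": joint speeds; "tau": joint torques, N m; "eef_pos": TCP position; "orientation": TCP orientation; "contact_force": force on the tool from outside, world axes, zero at the start; "ft_torque": the same for the moment, N m; "grip_width": finger opening in m; "finger_force": force on a finger pad.
Only numpy, scipy, OpenCV 4.12 (cv2) and the standard library are available. Lean on these libraries where they do the work, as an engineer would, in place of code of your own. Each camera call takes 0.05 s, during which the arm holds its last target. There are 200 camera calls.

## Working session

There is one attempt and no reset: what is moved stays moved. The work goes in short steps, Python scripts to look and compute and a tool call to move; the robot and the scene stay as the last step left them, time stands still between calls to the robot, and variables do not carry over. Pictures are saved under pics/ and viewed, at most 10 in all, crops included, and the job is handed in when it is done.

Besides the shell and the picture viewer there is one more tool, called after "Emit:" as name(argument=value, ...) on one line, values as JSON. send_rows: Moves the arm, as the interface text tells. Its arguments: {"type":"object","properties":{"motion":{"type":"string"}},"required":["motion"]}

```bash
mkdir -p pics; ls; python3 - <<'E'
from plant import r,cams,ticket
import cv2,numpy as np
for n in("scene","top"):
    cv2.imwrite(f"pics/{n}0.png",cams.snapshot(n)[:,:,::-1])
    p=cams.camera_params(n);print(n,p)
print(cams.camera_params("wrist"))
s=r.state();print(s)
E
```

```text
pics
scene {'fx': 444.66556320019714, 'fy': 444.66556320019714, 'cx': 324.4326701896843, 'cy': 193.5019516773851, 'R': array([[ 0.78116849,  0.62417024, -0.01368567],
       [ 0.38153357, -0.49462295, -0.78088429],
       [-0.49417398,  0.60478066, -0.62452576]]), 't': array([-0.35826673, -0.09290668,  1.47629934])}
top {'fx': 394.7807970455009, 'fy': 394.7807970455009, 'cx': 319.7359549805547, 'cy': 196.18909318808906, 'R': array([[-2.07548506e-03, -9.99558421e-01,  2.96421052e-02],
       [-9.96755406e-01, -3.17267386e-04, -8.04895007e-02],
       [ 8.04633627e-02, -2.97129833e-02, -9.96314602e-01]]), 't': array([-0.02205571,  0.47390413,  1.30160131])}
{'fx': 315.5697260601936, 'fy': 315.5697260601936, 'cx': 321.08748958815806, 'cy': 199.22761597706256, 'mount': array([[-1.73308399e-04, -9.64223252e-01, -2.65091475e-01,
         6.75943369e-02],
       [ 9.99999816e-01, -1.30610665e-05, -6.06260848e-04,
        -4.59127490e-04],
       [ 5.81108429e-04, -2.65091532e-01,  9.64223077e-01,
        -1.22793439e-01],
       [ 0.00000000e+00,  0.00000000e+00,  0.00000000e+00,
         1.00000000e+00]])}
{'t': 0.1, 'joints': array([-7.11627181e+01,  1.38269461e+01,  2.21907588e-01,  7.65017166e+01,
       -7.54145549e-05,  9.00010202e+01]), 'qvel': array([-0.02102975, -0.09825609,  0.26323015,  0.14856321, -0.13085721,
       -0.02555956]), 'tau': array([-1.75695877e-04, -3.73138583e+01,  2.53010416e+01,  1.08761803e-02,
       -1.31710190e-04,  2.24519816e-06]), 'eef_pos': array([ 0.1612704 , -0.47272135,  0.24921326]), 'orientation': array([[ 9.46445112e-01,  3.22864192e-01, -6.02847601e-04],
       [ 3.22864755e-01, -9.46443470e-01,  1.76300681e-03],
       [-1.34940498e-06, -1.86322742e-03, -9.99998264e-01]]), 'contact_force': array([ 0.5702364 , -0.3822183 , -0.66345634]), 'ft_torque': array([7.65763432e-05, 2.80639717e-03, 5.81973897e-02]), 'finger_force': 0.0, 'grip_width': 0.08546626060667266}
```

View pics/top0.png

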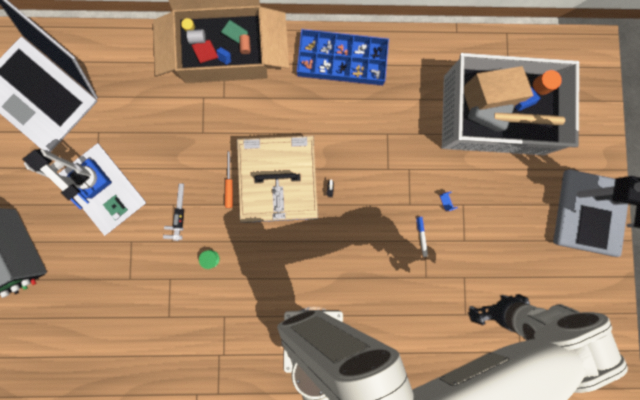

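View pics/scene0.png

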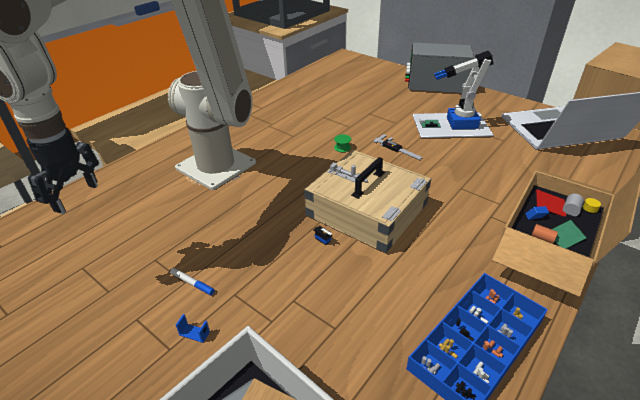

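The top view shows the case at about (237–317, 136–220), with the bolt near (278, 200) and the handle bar near (275, 176). The bolt faces the robot. The screwdriver is just left at x≈228 and the servo just right at (330, 187). Next I'll enlarge the case.

```bash
python3 - <<'E'
import cv2
a=cv2.imread("pics/top0.png")[128:228,220:345]
b=cv2.imread("pics/scene0.png")[145:255,295:440]
cv2.imwrite("pics/topc.png",cv2.resize(a,None,fx=6,fy=6,interpolation=cv2.INTER_CUBIC))
cv2.imwrite("pics/scenec.png",cv2.resize(b,None,fx=5,fy=5,interpolation=cv2.INTER_CUBIC))
E
```

```text
(no output)
```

View pics/topc.png

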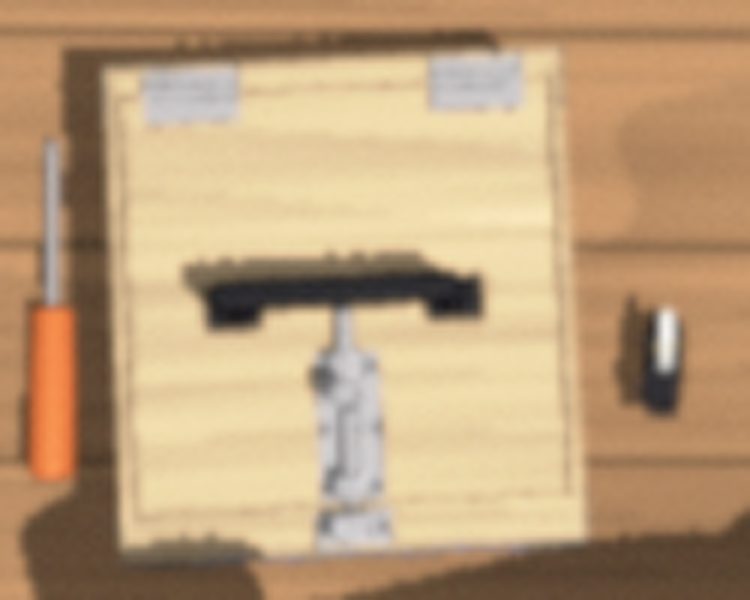

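View pics/scenec.png

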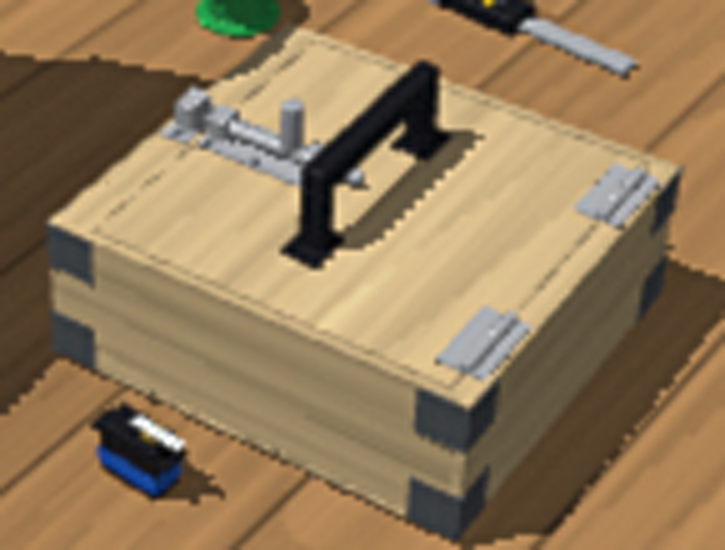

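The crops show the lid's four corners clearly. In the top crop they are at (103,66), (558,48), (587,541) and (122,550). In the scene crop they are at (305,30), (682,170), (470,408) and (50,228). The knob top is at scene (292,104) and the bolt is drawn back. I'll fit the pose from both views.

```bash
cat > h.py <<'E'
from plant import r,cams,ticket
import numpy as np
from scipy.optimize import least_squares
from scipy.spatial.transform import Rotation as Ro
def proj(p,X):
    c=np.atleast_2d(X)@p["R"].T+p["t"]
    return c[:,:2]/c[:,2:]*[p["fx"],p["fy"]]+[p["cx"],p["cy"]]
def wristp(s):
    p=dict(cams.camera_params("wrist"));T=np.eye(4);T[:3,:3]=s["orientation"];T[:3,3]=s["eef_pos"]
    W=np.linalg.inv(T@p["mount"]);p["R"]=W[:3,:3];p["t"]=W[:3,3];return p
def world(v,P):
    x,y,a=v;c,s=np.cos(a),np.sin(a);P=np.atleast_2d(P)
    return np.c_[x+c*P[:,0]-s*P[:,1],y+s*P[:,0]+c*P[:,1],P[:,2]]
E
python3 - <<'E'
from h import *
# own: x to rear, y left
C=np.array([[.13,.12,.1],[.13,-.12,.1],[-.13,-.12,.1],[-.13,.12,.1]])
t=(np.array([[103,66],[558,48],[587,541],[122,550]])+.5)/6-.5+[220,128]
s=(np.array([[682,170],[470,408],[50,228],[305,30]])+.5)/5-.5+[295,145]
K=np.array([[-.048,0,.14]]);k=(np.array([[292,104]])+.5)/5-.5+[295,145]
pt,ps=cams.camera_params("top"),cams.camera_params("scene")
for w in((1,1),(1,0),(0,1)):
    f=lambda v:np.r_[w[0]*(proj(pt,world(v,C))-t).ravel(),w[1]*(proj(ps,world(v,C))-s).ravel(),w[1]*(proj(ps,world(v,K))-k).ravel()]
    o=least_squares(f,[.5,.1,0]);print(w,o.x.round(4),f(o.x).round(1))
    print(world(o.x,[[0,0,.145],[-.048,0,.14],[-.073,0,.14]]).round(4))
E
```

```text
(1, 1) [0.5261 0.1142 0.0423] [ 0.7 -0.3  0.8 -0.1 -0.5 -0.5 -0.1  1.4  0.7  0.1 -0.1  0.6  0.3 -1.2
 -2.2 -1.2  1.8  0.7]
[[0.5261 0.1142 0.145 ]
 [0.4782 0.1122 0.14  ]
 [0.4532 0.1111 0.14  ]]
(1, 0) [0.5265 0.1149 0.0442] [ 0.4 -0.4  0.5 -0.3 -0.6 -0.7 -0.3  1.3  0.  -0.   0.   0.   0.  -0.
 -0.  -0.   0.   0. ]
[[0.5265 0.1149 0.145 ]
 [0.4785 0.1128 0.14  ]
 [0.4535 0.1117 0.14  ]]
(0, 1) [0.5262 0.1134 0.0401] [ 0.  -0.   0.  -0.  -0.  -0.   0.   0.   0.6  0.3 -0.4  0.8  0.1 -1.2
 -2.2 -1.1  1.7  0.8]
[[0.5262 0.1134 0.145 ]
 [0.4782 0.1115 0.14  ]
 [0.4532 0.1105 0.14  ]]
```

```bash
cat >> h.py <<'E'
V=[0.5262,0.1143,0.0425]
def move(own,head):   # target TCP in case coords, heading of tool x rel. to case x (deg)
    s=r.state();R=s["orientation"];p=world(V,own)[0]
    a=np.radians(head)+V[2];c,n=np.cos(a),np.sin(a)
    G=np.array([[c,n,0],[n,-c,0],[0,0,-1]])
    print("t",s["t"],"at",s["eef_pos"].round(4),"to",p.round(4),"shift",(R.T@(p-s["eef_pos"])).round(4),"turn",Ro.from_matrix(R.T@G).as_rotvec().round(4))
E
python3 -c "
from h import *
move([-.048,0,.26],0)"
```

```text
t 0.1 at [ 0.1613 -0.4727  0.2492] to [0.4782 0.1123 0.26  ] shift [ 0.4889 -0.4513 -0.0099] turn [-0.0019  0.0003  0.2863]
```

Emit:
send_rows(motion="0.04 -0.036 -0.001 0 0 0.02 0.0854; 0.08 -0.073 -0.002 0 0 0.045 0.0854; 0.12 -0.11 -0.003 0 0 0.07 0.0854; 0.16 -0.147 -0.004 0 0 0.09 0.0854; 0.2 -0.184 -0.005 0 0 0.115 0.0854; 0.24 -0.221 -0.006 0 0 0.14 0.0854; 0.28 -0.258 -0.007 0 0 0.165 0.0854; 0.32 -0.295 -0.008 0 0 0.19 0.0854; 0.36 -0.332 -0.009 0 0 0.21 0.0854; 0.4 -0.369 -0.01 0 0 0.235 0.0854; 0.44 -0.406 -0.01 0 0 0.26 0.0854; 0.47 -0.434 -0.01 -0.001 0 0.275 0.0854; 0.485 -0.448 -0.01 -0.002 0 0.285 0.0854; 0.489 -0.451 -0.01 -0.002 0 0.286 0.0854; 0.489 -0.451 -0.01 -0.002 0 0.286 0.0854; 0.489 -0.451 -0.01 -0.002 0 0.286 0.0854")

```text
t: 2.1
eef_pos: [0.4833, 0.0623, 0.2602]
orientation: [[0.994, 0.108, -0.005], [0.108, -0.994, 0.036], [-0.001, -0.037, -0.999]]
contact_force: [0.4, -0.2, 0.3]
grip_width: 0.0858
finger_force: 0.0
```

```bash
python3 - <<'E'
from h import *
import cv2
move([-.048,0,.14],0)
s=r.state();im=cams.snapshot("wrist")[:,:,::-1].copy()
p=wristp(s);print(proj(p,world(V,[[0,0,.154],[-.048,0,.14],[-.13,0,.117],[-.13,.12,.1],[-.13,-.12,.1]])).round(1))
cv2.imwrite("pics/w1.png",im)
E
```

```text
t 2.1 at [0.4833 0.0623 0.2602] to [0.4782 0.1123 0.14  ] shift [ 0.0005 -0.0458  0.1219] turn [-0.0365  0.0023  0.0654]
[[262.1 140. ]
 [265.  198.9]
 [268.6 276. ]
 [152.9 258.3]
 [392.6 276.7]]
```

View pics/w1.png

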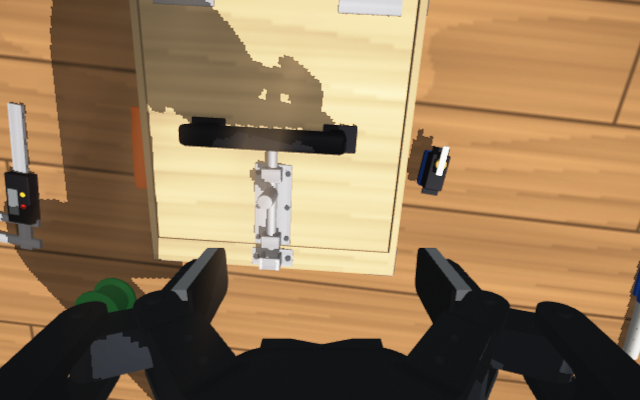

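The wrist view shows the knob top at about (263, 201), against a predicted (265, 199), and the handle at (266, 138). The pose fit holds. The arm hadn't quite settled, so I'll let it and then re-measure.

Emit:
send_rows(motion="0 0 0 0 0 0 0.0854; 0 0 0 0 0 0 0.0854; 0 0 0 0 0 0 0.0854")

```text
t: 2.52
eef_pos: [0.4838, 0.0629, 0.2601]
orientation: [[0.994, 0.109, -0.005], [0.109, -0.993, 0.036], [-0.001, -0.037, -0.999]]
contact_force: [-0.5, 0.1, -0.3]
grip_width: 0.0856
finger_force: 0.0
```

```bash
python3 - <<'E'
from h import *
move([-.048,0,.14],0)
E
```

```text
t 2.525 at [0.4838 0.0629 0.2601] to [0.4782 0.1123 0.14  ] shift [-1.000e-04 -4.520e-02  1.218e-01] turn [-0.0366  0.002   0.0664]
```

Emit:
send_rows(motion="0 -0.025 0.001 -0.018 0.001 0.033 0.0854; 0 -0.05 0.002 -0.0366 0.002 0.066 0.0854; 0 -0.05 0.002 -0.0366 0.002 0.066 0.0854; 0 -0.049 0.03 -0.0366 0.002 0.066 0.0854; 0 -0.0475 0.06 -0.0366 0.002 0.066 0.0854; 0 -0.047 0.08 -0.0366 0.002 0.066 0.0854;  0 -0.047 0.08 -0.0366 0.002 0.066 0.0854; 0 -0.047 0.08 -0.0366 0.002 0.066 0.0854")

```text
t: 3.52
eef_pos: [0.4843, 0.0639, 0.1826]
orientation: [[0.994, 0.109, -0.004], [0.109, -0.993, 0.039], [-0.0, -0.039, -0.999]]
contact_force: [0.2, 0.7, -0.1]
grip_width: 0.0856
finger_force: 0.0
```

```bash
python3 - <<'E'
from h import *
import cv2
move([-.048,0,.14],0)
s=r.state();im=cams.snapshot("wrist")[:,:,::-1].copy()
p=wristp(s);print(proj(p,world(V,[[0,0,.154],[-.048,0,.14],[-.13,0,.117]])).round(1))
cv2.imwrite("pics/w2.png",im)
E
```

```text
t 3.525 at [0.4843 0.0639 0.1826] to [0.4782 0.1123 0.14  ] shift [-0.0007 -0.047   0.0445] turn [-0.0389  0.0015  0.067 ]
[[230.9 155.8]
 [239.5 236.8]
 [249.1 332.1]]
```

View pics/w2.png

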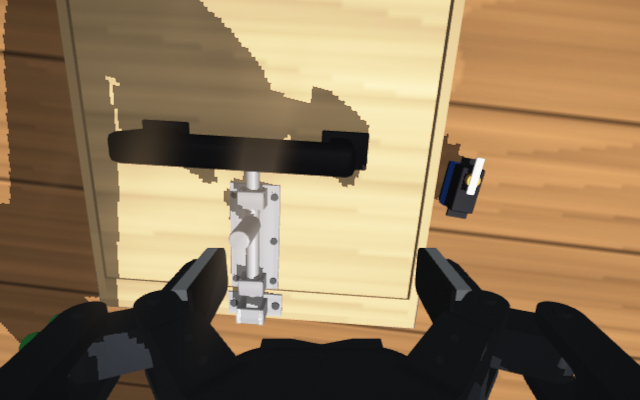

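The knob shows at (240, 240), matching the prediction of (239, 237). The sideways shift and the turn weren't carried out, though; only the descent was. I'll check the joints for a limit.

```bash
python3 - <<'E'
from h import *
s=r.state();print(s["joints"].round(2),s["qvel"].round(2),s["tau"].round(2),s["contact_force"].round(1))
E
```

```text
[  6.22  14.82  -8.67  66.48   2.23 179.94] [-0.05 -0.35  0.07 -0.16 -0.01  0.04] [ 0.000e+00 -3.631e+01  2.356e+01  3.000e-02  1.200e-01  0.000e+00] [ 0.1 -0.4  0.5]
```

Joint 6 is at its 180° limit. The pin is round, so I can grip it turned 16° from the case axis, which keeps joint 6 in range.

```bash
python3 - <<'E'
from h import *
move([-.048,0,.185],16)
E
```

```text
t 3.575 at [0.4845 0.0639 0.1829] to [0.4782 0.1123 0.185 ] shift [-0.001  -0.0488 -0.0002] turn [-0.0387 -0.0048 -0.2123]
```

Emit:
send_rows(motion="0 -0.012 0 -0.01 -0.001 -0.07 0.0854; -0.001 -0.03 0 -0.02 -0.003 -0.15 0.0854; -0.001 -0.045 0 -0.0387 -0.005 -0.212 0.0854; -0.001 -0.049 0 -0.0387 -0.005 -0.212 0.0854; -0.001 -0.049 0 -0.0387 -0.005 -0.212 0.0854; -0.001 -0.049 0 -0.0387 -0.005 -0.212 0.0854")

```text
t: 4.32
eef_pos: [0.4775, 0.1119, 0.1839]
orientation: [[0.949, 0.315, -0.002], [0.315, -0.949, -0.0], [-0.002, -0.0, -1.0]]
contact_force: [0.3, 0.1, 0.7]
grip_width: 0.0855
finger_force: 0.0
```

```bash
python3 - <<'E'
from h import *
print(r.state()["joints"].round(1))
move([-.048,0,.14],16)
move([-.073,0,.14],16)
E
```

```text
[ 13.2  15.1  -8.1  66.9   0.  174.8]
t 4.325 at [0.4775 0.1119 0.1839] to [0.4782 0.1123 0.14  ] shift [ 0.0009 -0.0001  0.0439] turn [-0.0003  0.0019 -0.0014]
t 4.325 at [0.4775 0.1119 0.1839] to [0.4533 0.1112 0.14  ] shift [-0.0232 -0.007   0.044 ] turn [-0.0003  0.0019 -0.0014]
```

Emit:
send_rows(motion="0.001 0 0.02 0 0 0 0.0854; 0.001 0 0.036 0 0 0 0.0854; 0.001 0 0.042 0 0.002 0 0.0854; 0.001 0 0.042 0 0.002 0 0.0854; 0.001 0 0.042 0 0.002 0 0.05; 0.001 0 0.042 0 0.002 0 0.03; 0.001 0 0.042 0 0.002 0 0.015; 0.001 0 0.042 0 0.002 0 0.008; 0.001 0 0.042 0 0.002 0 0.008; 0.001 0 0.042 0 0.002 0 0.008; 0.001 0 0.042 0 0.002 0 0.008; 0.001 0 0.042 0 0.002 0 0.008")

```text
t: 5.82
eef_pos: [0.4784, 0.113, 0.142]
orientation: [[0.949, 0.316, 0.0], [0.316, -0.949, 0.001], [0.0, -0.001, -1.0]]
contact_force: [-0.6, 2.6, 4.9]
grip_width: 0.0102
finger_force: 58.6
```

```bash
python3 - <<'E'
from h import *
s=r.state();print(s["grip_width"],s["finger_force"],s["contact_force"])
move([-.048,0,.142],16)
R=s["orientation"];a=V[2];print(R.T@[-.026*np.cos(a),-.026*np.sin(a),0])
E
```

```text
0.010217902872380433 58.62944841384888 [-0.61316682  2.64025132  4.9091428 ]
t 5.825 at [0.4784 0.113  0.142 ] to [0.4782 0.1123 0.142 ] shift [-0.0004  0.0007  0.    ] turn [-0.001  -0.0005 -0.0001]
[-2.49933114e-02 -7.16480032e-03 -4.73760919e-06]
```

Emit:
send_rows(motion="-0.003 -0.0009 0 0 0 0 0.008; -0.006 -0.0017 0 0 0 0 0.008; -0.009 -0.0026 0 0 0 0 0.008; -0.012 -0.0034 0 0 0 0 0.008; -0.015 -0.0043 0 0 0 0 0.008; -0.018 -0.0052 0 0 0 0 0.008; -0.021 -0.006 0 0 0 0 0.008; -0.023 -0.0066 0 0 0 0 0.008; -0.0245 -0.007 0 0 0 0 0.008; -0.025 -0.0072 0 0 0 0 0.008; -0.025 -0.0072 0 0 0 0 0.008")

```text
t: 7.2
eef_pos: [0.4539, 0.1112, 0.1421]
orientation: [[0.949, 0.316, 0.003], [0.316, -0.949, -0.001], [0.003, 0.002, -1.0]]
contact_force: [4.5, 1.2, 1.7]
grip_width: 0.0099
finger_force: 58.6
```

```bash
python3 - <<'E'
from h import *
import cv2
s=r.state();print(s["contact_force"],s["grip_width"])
move([-.073,0,.142],16)
im=cams.snapshot("wrist")[:,:,::-1]
im2=cams.snapshot("scene")[145:255,295:440,::-1]
a=im[60:400,100:520]; b=cv2.resize(im2,None,fx=2.6,fy=2.6,interpolation=cv2.INTER_CUBIC)
c=np.zeros((340,420+b.shape[1],3),np.uint8);c[:,:420]=a;c[:b.shape[0],420:]=b
cv2.imwrite("pics/w3.png",c)
E
```

```text
[4.50407951 1.19955566 1.71673804] 0.009933845939011395
t 7.2 at [0.4539 0.1112 0.1421] to [0.4533 0.1112 0.142 ] shift [-0.0006 -0.0002  0.0001] turn [ 0.0017 -0.003  -0.0007]
```

View pics/w3.png

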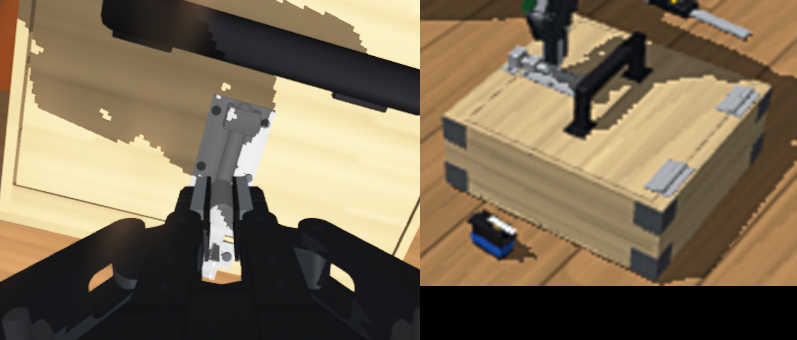

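The wrist view shows the pin gripped at the front end of its travel. The 4.5 N push-back suggests it has reached the stop. I'll nudge it 1.5 mm more to confirm, then open and rise.

Emit:
send_rows(motion="-0.0015 -0.0004 0 0 0 0 0.008; -0.0015 -0.0004 0 0 0 0 0.008; -0.0015 -0.0004 0 0 0 0 0.008")

```text
t: 7.68
eef_pos: [0.4523, 0.111, 0.1421]
orientation: [[0.949, 0.315, 0.003], [0.315, -0.949, -0.001], [0.003, 0.002, -1.0]]
contact_force: [5.1, 0.4, 2.7]
grip_width: 0.0102
finger_force: 58.6
```

Emit:
send_rows(motion="0 0 0 0 0 0 0.03; 0 0 0 0 0 0 0.06; 0 0 0 0 0 0 0.06; 0 0 0 0 0 0 0.06; 0 0 -0.02 0 0 0 0.06; 0 0 -0.05 0 0 0 0.06; 0 0 -0.09 0 0 0 0.05; 0 0 -0.11 0 0 0 0.05; 0 0 -0.11 0 0 0 0.05; 0 0 -0.11 0 0 0 0.05")

```text
t: 8.93
eef_pos: [0.4501, 0.1113, 0.2506]
orientation: [[0.949, 0.316, -0.002], [0.316, -0.949, -0.0], [-0.002, -0.001, -1.0]]
contact_force: [0.1, -0.1, -0.9]
grip_width: 0.05
finger_force: 0.0
```

```bash
python3 - <<'E'
from h import *
import cv2
move([0,0,.24],90)
s=r.state();im=cams.snapshot("wrist")[:,:,::-1].copy()
p=wristp(s);print(proj(p,world(V,[[0,0,.154],[-.048,0,.14],[-.073,0,.14],[-.13,0,.117],[-.13,.12,.1],[-.13,-.12,.1]])).round(1))
cv2.imwrite("pics/w4.png",im)
E
```

```text
t 8.925 at [0.4501 0.1113 0.2506] to [0.5262 0.1143 0.24  ] shift [0.0732 0.0212 0.0104] turn [-0.0018  0.0014 -1.2917]
[[354.  103.5]
 [332.7 168.5]
 [323.4 199.5]
 [305.4 252.3]
 [178.8 210.8]
 [426.5 276.3]]
```

View pics/w4.png

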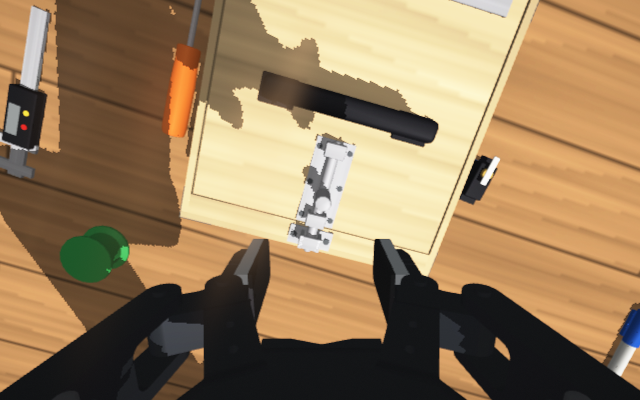

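The knob is now at (322, 205), close to the home prediction of (323, 200). The handle ends are at (262, 86) and (436, 130), and the front corners at (182, 216) and (428, 272). The case was dragged slightly, so I'll refit its pose.

```bash
python3 - <<'E'
from h import *
p=wristp(r.state())
P=np.array([[0,0,.154],[-.073,0,.14],[-.13,.12,.1],[-.13,-.12,.1]])
m=np.array([[349,108],[322,205],[182,216],[428,272.]])
f=lambda v:(proj(p,world(v,P))-m).ravel()
o=least_squares(f,V);print(o.x.round(4),f(o.x).round(1))
import h;h.V=o.x
open("h.py","a").write(f"V={list(o.x.round(4))}\n")
move([0,0,.245],90)
E
```

```text
[0.5231 0.1166 0.0776] [ 0.3 -1.5  0.6 -2.2 -2.2  2.3  1.1  3.4]
t 8.975 at [0.4499 0.1113 0.2503] to [0.5231 0.1166 0.245 ] shift [0.0712 0.0181 0.0051] turn [-0.0024  0.0021 -1.3268]
```

Emit:
send_rows(motion="0.01 0.003 0.001 0 0 -0.15 0.05; 0.02 0.006 0.002 0 0 -0.3 0.05; 0.03 0.008 0.003 0 0 -0.45 0.05; 0.04 0.01 0.004 0 0 -0.6 0.05; 0.05 0.013 0.004 0 0 -0.75 0.05; 0.06 0.015 0.005 0 0 -0.9 0.05; 0.068 0.017 0.005 0 0 -1.05 0.05; 0.071 0.018 0.005 0 0 -1.2 0.05; 0.071 0.018 0.005 -0.002 0.002 -1.3 0.05; 0.071 0.018 0.005 -0.002 0.002 -1.327 0.05; 0.071 0.018 0.005 -0.002 0.002 -1.327 0.05; 0.071 0.018 0.005 -0.002 0.002 -1.327 0.05; 0.071 0.018 0.005 -0.002 0.002 -1.327 0.05")

```text
t: 10.6
eef_pos: [0.5237, 0.1168, 0.2466]
orientation: [[-0.077, 0.997, 0.002], [0.997, 0.077, 0.001], [0.001, 0.002, -1.0]]
contact_force: [0.3, 0.9, 0.0]
grip_width: 0.0502
finger_force: 0.0
```

```bash
python3 - <<'E'
from h import *
import cv2
s=r.state();im=cams.snapshot("wrist")[:,:,::-1].copy()
p=wristp(s);print(s["joints"].round(1),proj(p,world(V,[[0,0,.154],[0,.06,.154],[0,-.06,.154],[-.073,0,.14]])).round(1))
cv2.imwrite("pics/w5.png",im)
move([0,0,.145],90)
E
```

```text
[12.6 17.9  5.4 77.3  0.  98.1] [[319.4 211.1]
 [319.2 124.9]
 [319.5 286. ]
 [223.1 205.6]]
t 10.65 at [0.5237 0.1168 0.2467] to [0.5231 0.1166 0.145 ] shift [-0.0002 -0.0009  0.1017] turn [ 0.0023 -0.0007 -0.0002]
```

View pics/w5.png

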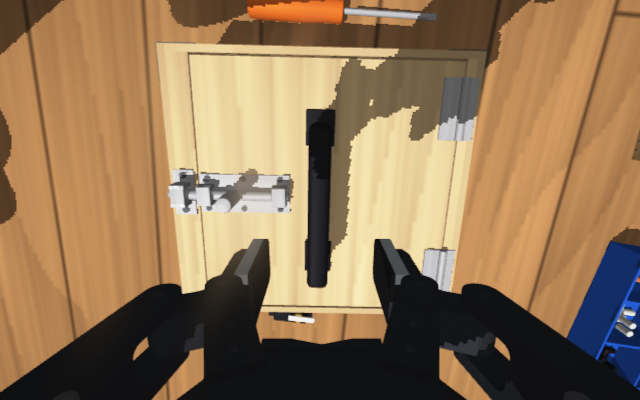

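The bar runs from (320, 122) to (317, 286), so it is centred between the fingers and aligned. The knob is at (222, 208), its home position, and the rod passes through the keeper at (178, 195). Now I'll descend and grip.

Emit:
send_rows(motion="0 -0.001 0.03 0.002 0 0 0.05; 0 -0.001 0.06 0.002 0 0 0.05; 0 -0.001 0.085 0.002 0 0 0.05; 0 -0.001 0.1 0.002 0 0 0.05; 0 -0.001 0.102 0.002 0 0 0.05; 0 -0.001 0.102 0.002 0 0 0.05; 0 -0.001 0.102 0.002 0 0 0.03; 0 -0.001 0.102 0.002 0 0 0.018; 0 -0.001 0.102 0.002 0 0 0.008; 0 -0.001 0.102 0.002 0 0 0.008; 0 -0.001 0.102 0.002 0 0 0.008; 0 -0.001 0.102 0.002 0 0 0.008; 0 -0.001 0.102 0.002 0 0 0.008")

```text
t: 12.28
eef_pos: [0.5224, 0.1169, 0.1455]
orientation: [[-0.076, 0.997, -0.0], [0.997, 0.076, 0.001], [0.001, -0.0, -1.0]]
contact_force: [-4.0, 0.9, 5.1]
grip_width: 0.0149
finger_force: 58.7
```

Gripped at 15 mm and 59 N. Lifting slowly.

Emit:
send_rows(motion="0 0 -0.002 0 0 0 0.008; 0 0 -0.006 0 0 0 0.008; 0 0 -0.012 0 0 0 0.008; 0 0 -0.019 0 0 0 0.008; 0 0 -0.026 0 0 0 0.008; 0 0 -0.034 0 0 0 0.008; 0 0 -0.042 0 0 0 0.008; 0 0 -0.05 0 0 0 0.008; 0 0 -0.058 0 0 0 0.008; 0 0 -0.066 0 0 0 0.008; 0 0 -0.074 0 0 0 0.008; 0 0 -0.081 0 0 0 0.008; 0 0 -0.087 0 0 0 0.008; 0 0 -0.093 0 0 0 0.008; 0 0 -0.097 0 0 0 0.008; 0 0 -0.1 0 0 0 0.008; 0 0 -0.102 0 0 0 0.008; 0 0 -0.102 0 0 0 0.008; 0 0 -0.102 0 0 0 0.008; 0 0 -0.102 0 0 0 0.008")

```text
t: 14.78
eef_pos: [0.5229, 0.1167, 0.2465]
orientation: [[-0.078, 0.997, -0.0], [0.997, 0.078, 0.001], [0.001, -0.0, -1.0]]
contact_force: [0.6, -0.4, -7.8]
grip_width: 0.0148
finger_force: 58.5
```

Emit:
send_rows(motion="0 0 0 0 0 0 0.008; 0 0 0 0 0 0 0.008; 0 0 0 0 0 0 0.008; 0 0 0 0 0 0 0.008")

```text
t: 15.28
eef_pos: [0.5229, 0.1168, 0.2467]
orientation: [[-0.078, 0.997, 0.0], [0.997, 0.078, 0.001], [0.001, 0.0, -1.0]]
contact_force: [0.3, 0.7, -8.1]
grip_width: 0.0149
finger_force: 58.5
```

```bash
python3 - <<'E'
from h import *
import cv2
s=r.state();print(s["contact_force"],s["ft_torque"],s["qvel"].round(2),s["grip_width"],s["finger_force"])
cv2.imwrite("pics/s9.png",cv2.resize(cams.snapshot("scene")[90:270,260:470,::-1],None,fx=3,fy=3,interpolation=cv2.INTER_CUBIC))
E
```

```text
[ 0.29223111  0.67075955 -8.1091373 ] [ 0.00803756 -0.02582896 -0.05309878] [ 0.   -0.02  0.04  0.01 -0.05  0.04] 0.014910326273062222 58.45277667045593
```

View pics/s9.png

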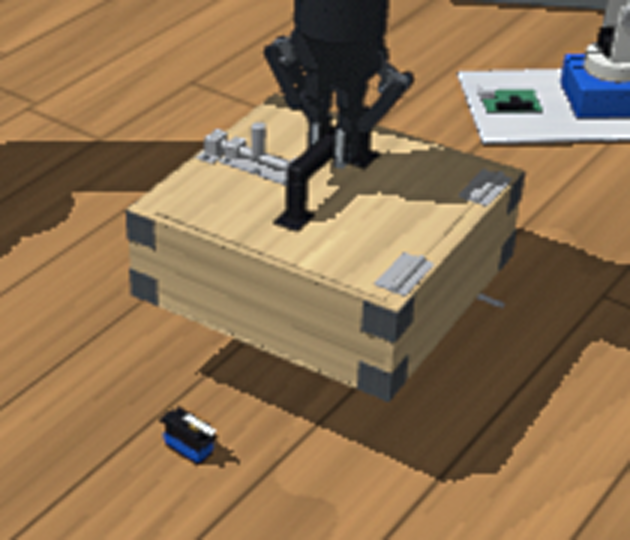

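The case hangs level with its lid shut, the bolt home and the servo undisturbed. The wrist carries about 8 N. Handing in.

```bash
python3 -c "
from plant import ticket
print(ticket.job_done())"
```

```text
the job is handed in; nothing more can be done
None
```

I slid the bolt home and handed the job in at about 15 s of the 42 s allowed, holding the case by its handle, level and lid shut, its feet about 10 cm above the bench; no verdict came back.

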